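# Park the mounting tools on their outlined pads

### The job

Tidy the bench for the next comparison: put the V block, the stand loupe, the small vice and the wax tin each on the parking pad whose outline has the shape and size of its foot, standing upright inside the white line, with the block and the vice lying square with their outlines (either way round). Leave the white-capped vial standing where it is.

Things in the scene. Friction and masses are not known exactly. Their poses are not given: they have to be found in the camera images.
- v_block: ground light-grey steel V block, 26 x 26 mm across and 22 mm high, with a V groove in its top; loose. Stands upright on the table. Origin at the centre of its underside, z up, x and y square to its four side faces; grip it across any two opposite side faces (26 mm).
- loupe: black round stand loupe with a thin white band, 41 mm diameter and 36 mm high; loose, standing upright. Origin at the centre of its underside, z up; grip it across the barrel.
- mini_vice: light-grey steel vice, long and narrow: 66 mm along its y (with the knurled screw head at -y), 24 mm wide along its x, 24 mm high; loose, on its base, jaw fixed. Origin at the centre of its underside, z up. Grip across the 24 mm width, best 12 mm from the origin towards +y: the jaws fill y = 8 to 33 mm; from y = -17 to 8 mm only the 8 mm high base and the screw.
- wax_tin: white round flat screw tin with a dark green top, 60 mm diameter and 25 mm high (its lid, the upper 11 mm, is the widest part); loose, lying flat with its lid up. Origin at the centre of its underside, z up; grip it across the diameter.
- pad_square: fixed flat dark rubber pad, 92 x 92 mm, 6 mm thick, with a light-grey field inside a 2 mm white line. Origin at the centre of its underside (table height; the top is 6 mm higher; a 3 mm bench mat surrounds some pads), z up. (Microscope eyepieces overhang x > 0.64 m near y = -0.1 from 0.38 m up.) Its field: a square of 40 mm inside the white line, sides along the pad's x and y. It belongs to the V block.
- pad_small_round: fixed flat dark rubber pad, 92 x 92 mm, 6 mm thick, with a light-grey field inside a 2 mm white line. Origin at the centre of its underside (table height; the top is 6 mm higher; a 3 mm bench mat surrounds some pads), z up. (Microscope eyepieces overhang x > 0.64 m near y = -0.1 from 0.38 m up.) Its field: a small circle of 55 mm diameter inside the white line. It belongs to the loupe.
- pad_long: fixed flat dark rubber pad, 92 x 92 mm, 6 mm thick, with a light-grey field inside a 2 mm white line. Origin at the centre of its underside (table height; the top is 6 mm higher; a 3 mm bench mat surrounds some pads), z up. (Microscope eyepieces overhang x > 0.64 m near y = -0.1 from 0.38 m up.) Its field: a rectangle inside the white line, 80 mm along the pad's y and 38 mm along its x. It belongs to the vice.
- pad_large_round: fixed flat dark rubber pad, 92 x 92 mm, 6 mm thick, with a light-grey field inside a 2 mm white line. Origin at the centre of its underside (table height; the top is 6 mm higher; a 3 mm bench mat surrounds some pads), z up. (Microscope eyepieces overhang x > 0.64 m near y = -0.1 from 0.38 m up.) Its field: a large circle of 74 mm diameter inside the white line. It belongs to the wax tin.
- vial: white-capped sample vial standing upright among the things, 20 mm diameter, 54 mm high; loose and easily knocked over; not to be moved. Origin at the centre of its underside, z up.

How it is judged (in metres and radians):
At the end, for the whole second after the job is handed in: Each thing upright (0.12 rad) and released at rest on its own pad, centre within 12 mm of the pad's centre; V block square to its outline within 0.3 rad (any quarter turn), vice along its outline within 0.27 rad (either way); vial upright (0.15 rad), within 20 mm of its start (horizontal distance between v_block and pad_square below 0.012 m and z of v_block in the frame of pad_square below 0.01 m and angle between each of v_block, loupe, mini_vice, wax_tin's own z axis and vertical below 0.12 rad and linear speed of each of v_block, loupe, mini_vice, wax_tin below 0.02 m/s and horizontal distance between loupe and pad_small_round below 0.012 m and z of loupe in the frame of pad_small_round below 0.01 m and horizontal distance between mini_vice and pad_long below 0.012 m and z of mini_vice in the frame of pad_long below 0.01 m and horizontal distance between wax_tin and pad_large_round below 0.012 m and z of wax_tin in the frame of pad_large_round below 0.01 m and (angle between the x axis of v_block and the x axis of pad_square, either way round below 0.3 rad or angle between the x axis of v_block and the y axis of pad_square, either way round below 0.3 rad) and angle between the y axis of mini_vice and the y axis of pad_long, either way round below 0.27 rad and angle between vial's own z axis and vertical below 0.15 rad and distance of vial from where it was at the start of the episode below 0.02 m); the robot touches nothing.
It fails at once if the white-capped vial is knocked over or shifted by more than 20 mm (angle between vial's own z axis and vertical above 0.4 rad or distance of vial from where it was at the start of the episode above 0.02 m).
It also fails if it takes over 104 s, if anything falls off the work surface, if the arm or the gripper's body presses on something with over 40 N, if the wrist force passes 120 N, or if a joint passes its speed limit or range.

### The arm

A 7-joint arm with a two-finger parallel gripper is mounted at the origin on a cart in front of the work surface, level with it; the furniture and walls round the work are solid. World frame = base frame: x ahead of the robot, y to its left, z up, the work surface at z = 0. Lengths are in mm, angles in rad, forces in N, time in s.
With the tool pointing down it reaches from about 400 to 850 mm from the base axis. Payload 10.4 kg.
Tool frame: the origin (TCP) lies on the centre line of the jaws, within the pads' length; the fingertips stand 17 mm ahead of it and the grasp point (between the pads) lies 2 mm behind it; z points along the fingers, y is the line along which they close (so a half turn about z gives the same grasp; the last joint's range is limited). The gripper opens to 87 mm and grips with 3 to 60 N. Pads are 19 mm wide; open, the fingers measure 117 mm over their backs; the gripper's body (75 mm by 190 mm) begins 51 mm behind the grasp point.
Start: joints at [1.19, 0.332, -0.065, 1.46, 0.022, 1.35, -0.088], TCP at [218.906, -585.432, 239.576] pointing down, gripper open.
Joint ranges: [-2.6, 2.6], [-0.5, 2.12], [-1.47, 1.34], [0.16, 2.42], [-1.27, 4.41], [0.06, 2.06], [-2.6, 2.6]. Speed limits (rad/s): [2.22, 2.22, 2.79, 2.79, 3.14, 3.14, 3.14].

### API

Orientations are given as a unit quaternion [x, y, z, w].
In Python, from rig import sense, capture, get_calibration, hand_in gives the robot as it stands.
- The arm moves only by the tool play_rows, never from a script. Its argument "plan" is one flat list of numbers, 5 for each row, row after row: the shift along the tool's x, y, z in m, then the turn about the tool's z in rad, then the closure, from 0 (fully open) to 1 (shut). In form: [dx, dy, dz, spin, claw, dx, dy, dz, spin, claw, ...]. A call has 1 to 5 rows; each row is the pose to reach, as a shift and turn from the pose commanded when the call began, along the tool's axes at that moment; what a row does not reach only later rows make up. A row lasts 1/10 s, in which the tool goes at most 50 mm and 8.59 degrees, less where a joint would pass 70% of its speed; a pose out of reach is approached as far as the arm can. A call with a gripper value outside its range is refused whole. The fingers move at their own pace and stop on an object; the grip force is fixed at half the most. Time passes only in rows, so rows that repeat a pose let the fingers close. It gives the time, the measured TCP pose, the force, the opening and the grip force at its end, in the units of the state.
- sense(): the state, without advancing time (a new reading comes with each control period).
- capture(name): name is "side" or "top"; returns the picture (384x512x3 uint8, red, green, blue); there is no depth.
- get_calibration(name): a dict with "intrinsics" (3x3 intrinsics, pixels), "cam_to_world" (4x4, takes a point from camera to world coordinates). Camera axes: x right, y down, z forward; pixel columns grow to the right and rows downward; lengths in mm; the calibration is good to about 2 mm. A picture is of the moment at which its call begins. get_calibration takes no time and is no camera call.
- hand_in(): hands the job in; it is judged then, once.
The state is a dict: "clock": time; "joint_pos": joint angles; "joint_vel": joint speeds; "tau": joint torques, N m; "ee_pos": TCP position; "eef_rot": TCP orientation; "ft_force": force on the tool from outside, world axes, zero at the start; "wrist_torque": the same for the moment, N m; "opening": finger opening in mm; "grip_force": force on a finger pad.
Only numpy, scipy, OpenCV 4.12 (cv2) and the standard library are available. Lean on these libraries where they do the work, as an engineer would, in place of code of your own. Each camera call takes 0.05 s, during which the arm holds its last target. There are 200 camera calls.

## Working session

There is one attempt and no reset: what is moved stays moved. The work goes in short steps, Python scripts to look and compute and a tool call to move; the robot and the scene stay as the last step left them, time stands still between calls to the robot, and variables do not carry over. Pictures are saved under pics/ and viewed, at most 14 in all, crops included, and the job is handed in when it is done.

Besides the shell and the picture viewer there is one more tool, called after ">>>" in YAML: its name, and indented under it one key for each argument. play_rows: Moves the arm, as the interface text tells. Its arguments: {"type":"object","properties":{"plan":{"type":"array"}},"required":["plan"]}

```bash
mkdir -p pics; ls; python3 - <<'E'
from rig import *
import cv2
for n in("top","side"):
    im=capture(n); cv2.imwrite(f"pics/{n}0.png",im[:,:,::-1]); c=get_calibration(n); print(c)
s=sense();print(s)
E
```

```text
pics
{'intrinsics': array([[433.98160466,   0.        , 256.01633043],
       [  0.        , 433.98160466, 195.06269232],
       [  0.        ,   0.        ,   1.        ]]), 'cam_to_world': array([[-2.83751093e-02, -9.96318732e-01,  8.08939827e-02,
         3.86955988e+02],
       [-9.99596375e-01,  2.81692144e-02, -3.68557009e-03,
         7.17116082e+00],
       [ 1.39328258e-03, -8.09659103e-02, -9.96715897e-01,
         1.52326400e+03],
       [ 0.00000000e+00,  0.00000000e+00,  0.00000000e+00,
         1.00000000e+00]])}
{'intrinsics': array([[404.2938715 ,   0.        , 249.19340255],
       [  0.        , 404.2938715 , 186.29748681],
       [  0.        ,   0.        ,   1.        ]]), 'cam_to_world': array([[-9.99033009e-01,  2.97713274e-02, -3.23529606e-02,
         5.67577477e+02],
       [ 4.21717353e-02,  4.40773520e-01, -8.96627152e-01,
         1.01111665e+03],
       [-1.24334522e-02, -8.97124502e-01, -4.41602805e-01,
         5.36079757e+02],
       [ 0.00000000e+00,  0.00000000e+00,  0.00000000e+00,
         1.00000000e+00]])}
{'clock': 0.1, 'joint_pos': array([ 1.19040719,  0.33279139, -0.06472313,  1.46090385,  0.02160697,
        1.34991731, -0.08850514]), 'joint_vel': array([-2.34104558e-06,  3.30432271e-04, -1.03808391e-03, -1.50966374e-03,
       -3.54024985e-04, -2.16544815e-03,  1.08441613e-03]), 'tau': array([ 1.66413989e-03, -6.24545217e+01,  2.50345271e-02, -3.90720999e+01,
       -6.13000430e-02,  3.64769495e-02,  4.74815408e-05]), 'ee_pos': array([ 218.76097025, -585.08848446,  238.82214065]), 'eef_rot': array([ 9.84037360e-01,  1.77960772e-01, -1.48224055e-04, -6.45172612e-04]), 'ft_force': array([-0.73853061, -0.49037007, -0.91561158]), 'wrist_torque': array([ 0.0123825 , -0.01529123,  0.01128865]), 'grip_force': 0.0, 'opening': 86.97631177945912}
```

View pics/top0.png

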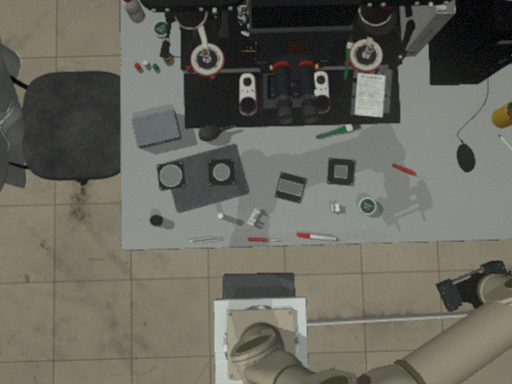

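View pics/side0.png

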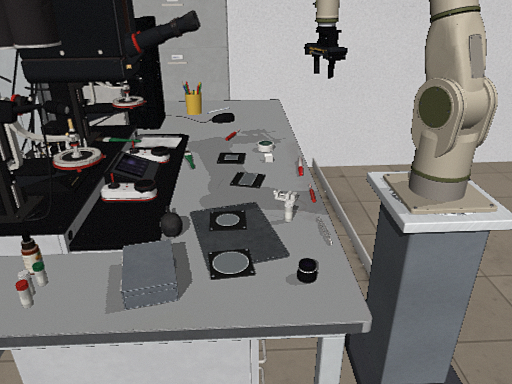

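The top view shows:
- **Pads:** large round (172,175), small round (221,172), long (291,187), square (341,171).
- **Things:** loupe (156,220), vice (258,216), V block (336,207), wax tin (368,205), vial cap near (221,215).

I'll enlarge it next.

```bash
python3 - <<'E'
import cv2,numpy as np
t=cv2.imread("pics/top0.png");s=cv2.imread("pics/side0.png")
a=cv2.resize(t[150:235,140:390],None,fx=3.2,fy=3.2,interpolation=cv2.INTER_CUBIC)
b=cv2.resize(s[130:290,190:340],None,fx=3.7,fy=3.7,interpolation=cv2.INTER_CUBIC)
cv2.imwrite("pics/tc.png",a);cv2.imwrite("pics/sc.png",b)
E
cat > h.py <<'E'
import numpy as np,cv2
from rig import *
C={n:get_calibration(n) for n in("top","side")}
def ray(n,uv):
    K,T=C[n]["intrinsics"],C[n]["cam_to_world"]
    d=T[:3,:3]@np.linalg.inv(K)@[uv[0],uv[1],1.]; return T[:3,3],d
def at(n,uv,z):
    o,d=ray(n,uv); return (o+d*(z-o[2])/d[2])[:2]
def proj(n,p):
    T=np.linalg.inv(C[n]["cam_to_world"]);q=C[n]["intrinsics"]@(T[:3,:3]@p+T[:3,3]);return q[:2]/q[2]
E
```

```text
(no output)
```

View pics/tc.png

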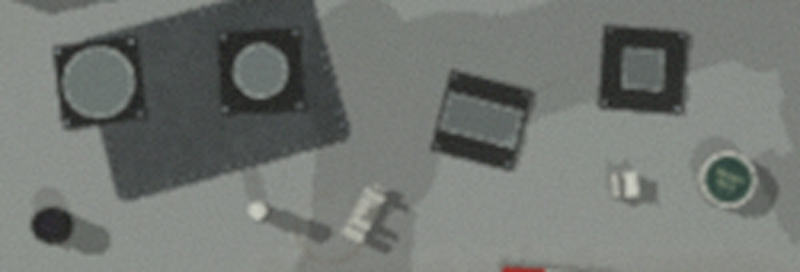

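View pics/sc.png

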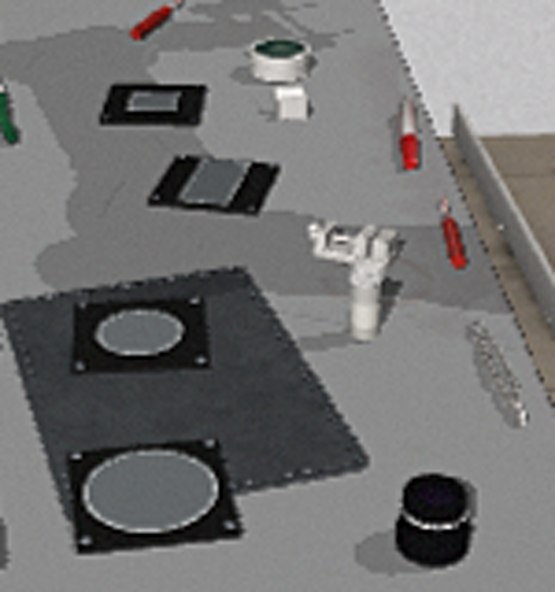

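The crops show the same layout clearly. The vial stands just left of the vice (crop (258,211)), and the vice lies diagonally with what looks like its jaws at (375,195) and screw at (355,235). Next I'll measure by masks in both views.

```bash
cat > meas.py <<'E'
from h import *
F=4
def load(n,f): return cv2.resize(cv2.imread(f),None,fx=F,fy=F,interpolation=cv2.INTER_CUBIC)
def px(c): return ((np.asarray(c)+.5)/F-.5)
def blobs(m,roi,amin):
    x0,y0,x1,y1=[v*F for v in roi]; k=np.zeros_like(m); k[y0:y1,x0:x1]=m[y0:y1,x0:x1]
    cs,_=cv2.findContours(k,cv2.RETR_EXTERNAL,cv2.CHAIN_APPROX_NONE)
    return sorted([c for c in cs if cv2.contourArea(c)>amin*F*F],key=cv2.contourArea,reverse=True)
def rep(n,name,c,z):
    M=cv2.moments(c);u=px([M['m10']/M['m00'],M['m01']/M['m00']])
    w=np.array([at(n,px(p[0]),z) for p in c]).astype(np.float32)
    (cx,cy),(a,b),t=cv2.minAreaRect(w)
    print(n,name,"px",u.round(1),"cen@z",at(n,u,z).round(1),"rect",np.round([cx,cy,a,b,t],1))
if __name__=="__main__":
    for n,R in (("top",dict(large=(160,160,186,189),small=(211,160,233,186),long=(281,175,302,198),square=(332,162,351,181))),
            ("side",dict(large=(210,250,255,278),small=(210,210,247,231),long=(230,171,266,190),square=(220,152,243,163)))):
        g=cv2.cvtColor(load(n,f"pics/{n}0.png"),cv2.COLOR_BGR2GRAY)
        for k,r in R.items():
            b=blobs((g>85).astype(np.uint8),r,30)
            if b: rep(n,k,b[0],6)
            e=2 if n=="top" else 4
            if k in("long","square"):
                r2=(r[0]-8,r[1]-6,r[2]+8,r[3]+6)
                b=blobs((g<60).astype(np.uint8),r2,60)
                if b: rep(n,k+" pad",b[0],6)
    n="top";I=load(n,"pics/top0.png");g=cv2.cvtColor(I,cv2.COLOR_BGR2GRAY)
    rep(n,"loupe",blobs((g<55).astype(np.uint8),(145,208,168,230),20)[0],30)
    for k,r,z,th in (("vial",(214,208,228,224),54,175),("vice",(244,205,272,228),20,150),("vblock",(328,198,345,216),22,165)):
        for c in blobs((g>th).astype(np.uint8),r,5)[:1]: rep(n,k,c,z)
    S=I[:,:,1].astype(int)-I[:,:,2]
    rep(n,"tin green",blobs((S>15).astype(np.uint8),(355,193,382,217),20)[0],25)
    rep(n,"tin",blobs(((g>150)|(S>15)).astype(np.uint8),(355,193,382,217),20)[0],20)
    n="side";I=load(n,"pics/side0.png");g=cv2.cvtColor(I,cv2.COLOR_BGR2GRAY)
    rep(n,"loupe",blobs((g<50).astype(np.uint8),(293,254,322,286),20)[0],18)
    for k,r,z,th in (("vblock",(260,150,280,166),11,150),("tin",(252,136,280,155),12,150),("vice+vial",(270,185,302,225),12,150)):
        for c in blobs((g>th).astype(np.uint8),r,5)[:1]: rep(n,k,c,z)
E
python3 meas.py
```

```text
top large px [170.4 175.2] cen@z [588.7 300.7] rect [589.  300.   77.4  79.9  89.4]
top small px [220.9 171.7] cen@z [596.  122.7] rect [596.4 123.   59.9  62.1  88.7]
top long px [291.  187.3] cen@z [ 533.8 -122. ] rect [ 533.8 -121.1   84.6   45.9   73.6]
top long pad px [287.4 196.2] cen@z [ 503.1 -108.5] rect [ 502.7 -109.1   87.3   20.5   74. ]
top square px [340.6 171.2] cen@z [ 585.9 -298.7] rect [ 585.3 -298.8   46.7   47.6   84.3]
top square pad px [340.5 171.2] cen@z [ 585.9 -298.5] rect [ 585.6 -299.    89.2   87.7   84.1]
side large px [230.2 262.3] cen@z [585.1 302. ] rect [585.2 300.2  78.7  78.4  87.7]
side small px [227.2 219.5] cen@z [592.7 122.2] rect [592.6 121.1  59.4  59.1  86.4]
side long px [247.5 179.7] cen@z [ 531.9 -111.7] rect [ 534.2 -112.5  134.9  115.3   86. ]
side long pad px [247.6 180.3] cen@z [ 531.8 -106.8] rect [ 531.4 -114.4  102.1   93.3   73.9]
side square px [231.1 157.2] cen@z [ 582.  -298.2] rect [ 582.4 -300.7   44.1   46.3   85.3]
side square pad px [231.  157.9] cen@z [ 582.3 -292.6] rect [ 582.3 -294.4  100.1   92.8   83.9]
top loupe px [
[... 164 characters left out ...]
252.5 216.8] cen@z [433.9  16. ] rect [433.8  14.1  23.1  56.7  60.1]
top vblock px [336.8 207.1] cen@z [ 459.2 -276.9] rect [ 459.4 -276.9   25.2   12.5    0.5]
top tin green px [367.3 205.6] cen@z [ 461. -382.] rect [ 461.  -381.9   45.4   45.1   29. ]
top tin px [367.3 205.6] cen@z [ 461.2 -383.3] rect [ 461.2 -383.2   45.6   45.2   29. ]
side loupe px [307.1 264.4] cen@z [424.9 334.6] rect [424.6 334.   44.6  35.8  81.3]
side vblock px [268.3 157.2] cen@z [ 453.8 -277.3] rect [ 453.  -276.    31.3   91.2    0.5]
side tin px [264.4 147.5] cen@z [ 460.3 -368.6] rect [ 457.6 -385.8  112.2   62.9   84.5]
side vice+vial px [286.2 202.8] cen@z [433.6  54.9] rect [447.7  59.8 174.7  66.6  76.2]
```

```bash
python3 - <<'E'
from h import *
t=cv2.imread("pics/top0.png");s=cv2.imread("pics/side0.png")
def c(i,x,y,w,h):return cv2.resize(i[y:y+h,x:x+w],(400,300),interpolation=cv2.INTER_CUBIC)
cv2.imwrite("pics/z.png",np.vstack([np.hstack([c(t,240,202,32,24),c(s,268,184,36,27)]),np.hstack([c(t,324,196,32,24),c(s,250,136,36,27)])]))
print(at("side",(307,270),18), at("top",(156,220.3),36))
for q in ((364,325),(364,336)): print(at("side",(q[0]/3.7+190,q[1]/3.7+130),0))
E
```

```text
[428.37828128 352.85444757] [430.74567217 346.15410607]
[434.95861449 113.99760254]
[436.86901328 128.73760825]
```

View pics/z.png

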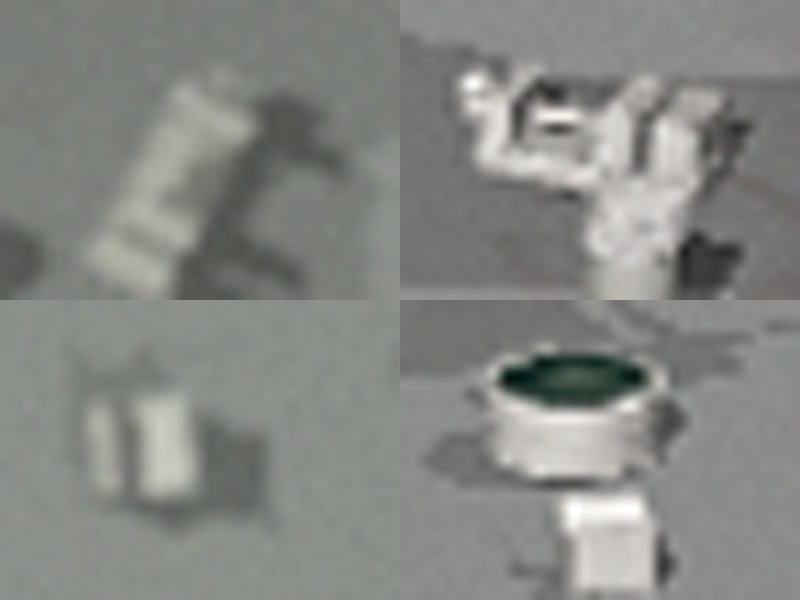

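The vice's knob is at the far end (top crop (222,75)), and its two jaw blocks are at the near-left end (around (140,250)). So its +y points at about 153°. The V block is centred at crop (141,445) with its sides nearly axis-aligned, and the tin is clear. I'll write a waypoint helper and go.

```bash
cat > wp.py <<'E'
import numpy as np
def chain(P):
    "waypoints (x,y,z,psi_deg): prints each next one as a shift in the tool axes at the previous one"
    for a,b in zip(P,P[1:]):
        t=np.radians(a[3]); d=np.subtract(b[:3],a[:3])/1000
        print(b,"->",np.round([np.cos(t)*d[0]+np.sin(t)*d[1],np.sin(t)*d[0]-np.cos(t)*d[1],-d[2],-np.radians(b[3]-a[3])],3))
E
python3 - <<'E'
from h import *; from wp import chain
print(at("top",(334.8,207.1),22),at("top",(253.6,215.5),20),at("top",(222/12.5+239.5,75/12.5+201.5),16),at("top",(130/12.5+239.5,275/12.5+201.5),24))
S=sense();print(S["clock"])
chain([(218.9,-585.4,239.6,20.5),(300,-480,200,43),(390,-370,170,67),(456.5,-270,110,90),(456.5,-270,21,90)])
E
```

```text
[ 459.27225767 -269.97153769] [438.2390274   11.98888334] [465.80124507  -1.49320375] [410.90819207  25.49688957]
0.1
(300, -480, 200, 43) -> [ 0.113 -0.07   0.04  -0.393]
(390, -370, 170, 67) -> [ 0.141 -0.019  0.03  -0.419]
(456.5, -270, 110, 90) -> [ 0.118  0.022  0.06  -0.401]
(456.5, -270, 21, 90) -> [ 0.     0.     0.089 -0.   ]
```

>>> play_rows:
  plan: [0.113,-0.07,0.04,-0.393,0,0.113,-0.07,0.04,-0.393,0,0.113,-0.07,0.04,-0.393,0,0.113,-0.07,0.04,-0.393,0,0.113,-0.07,0.04,-0.393,0]

```text
clock: 0.6
ee_pos: [300.4, -479.8, 199.3]
eef_rot: [0.93, 0.367, -0.0, -0.0]
ft_force: [-0.9, -0.9, -1.0]
opening: 86.6
grip_force: 0.0
```

>>> play_rows:
  plan: [0.141,-0.019,0.03,-0.419,0,0.141,-0.019,0.03,-0.419,0,0.141,-0.019,0.03,-0.419,0,0.141,-0.019,0.03,-0.419,0,0.141,-0.019,0.03,-0.419,0]

```text
clock: 1.1
ee_pos: [390.1, -371.1, 169.6]
eef_rot: [0.834, 0.551, -0.0, 0.0]
ft_force: [0.1, -0.9, 0.4]
opening: 87.2
grip_force: 0.0
```

>>> play_rows:
  plan: [0.118,0.022,0.06,-0.401,0,0.118,0.022,0.06,-0.401,0,0.118,0.022,0.06,-0.401,0,0.118,0.022,0.06,-0.401,0,0.118,0.022,0.06,-0.401,0]

```text
clock: 1.6
ee_pos: [455.9, -272.2, 109.6]
eef_rot: [0.709, 0.706, -0.0, 0.0]
ft_force: [-0.0, -1.0, 0.6]
opening: 87.0
grip_force: 0.0
```

>>> play_rows:
  plan: [0,0,0.04,0,0,0,0,0.07,0,0,0,0,0.082,0,0,0,0,0.089,0,0,0,0,0.089,0,0.3]

```text
clock: 2.1
ee_pos: [456.5, -271.4, 20.9]
eef_rot: [0.708, 0.706, -0.0, 0.0]
ft_force: [-0.2, 0.2, 0.3]
opening: 84.0
grip_force: 0.0
```

>>> play_rows:
  plan: [0,0,0,0,1,0,0,0,0,1,0,0,0,0,1,0,0,0,0,1,0,0,0,0,1]

```text
clock: 2.6
ee_pos: [456.8, -270.2, 20.8]
eef_rot: [0.707, 0.707, 0.0, 0.0]
ft_force: [-0.7, 0.1, -1.2]
opening: 46.9
grip_force: 0.0
```

>>> play_rows:
  plan: [0,0,0,0,1,0,0,0,0,1,0,0,0,0,1,0,0,0,0,1,0,0,0,0,1]

```text
clock: 3.1
ee_pos: [456.7, -270.2, 20.6]
eef_rot: [0.707, 0.707, 0.0, 0.0]
ft_force: [0.5, 0.4, 0.5]
opening: 25.8
grip_force: 29.5
```

```bash
python3 - <<'E'
from wp import chain
chain([(456.5,-270,21,90),(456.5,-270,91,90),(584,-299,91,84.3),(584,-299,28,84.3),(584,-299,100,84.3),(500,-370,100,60),(459.5,-382.5,100,60),(459.5,-382.5,22,60)])
E
```

```text
(456.5, -270, 91, 90) -> [ 0.    0.   -0.07 -0.  ]
(584, -299, 91, 84.3) -> [-0.029  0.128 -0.     0.099]
(584, -299, 28, 84.3) -> [ 0.     0.     0.063 -0.   ]
(584, -299, 100, 84.3) -> [ 0.     0.    -0.072 -0.   ]
(500, -370, 100, 60) -> [-0.079 -0.077 -0.     0.424]
(459.5, -382.5, 100, 60) -> [-0.031 -0.029 -0.    -0.   ]
(459.5, -382.5, 22, 60) -> [ 0.     0.     0.078 -0.   ]
```

>>> play_rows:
  plan: [0,0,-0.03,0,1,0,0,-0.06,0,1,0,0,-0.07,0,1,0,0,-0.07,0,1,0,0,-0.07,0,1]

```text
clock: 3.6
ee_pos: [456.1, -270.0, 89.5]
eef_rot: [0.707, 0.707, -0.0, -0.0]
ft_force: [-0.2, -1.5, -2.2]
opening: 26.2
grip_force: 29.5
```

>>> play_rows:
  plan: [-0.007,0.032,0,0.03,1,-0.015,0.07,0,0.06,1,-0.023,0.1,0,0.08,1,-0.029,0.128,0,0.099,1,-0.029,0.128,0,0.099,1]

```text
clock: 4.1
ee_pos: [586.7, -298.2, 87.9]
eef_rot: [0.741, 0.672, 0.0, -0.001]
ft_force: [0.2, 0.2, -1.5]
opening: 25.8
grip_force: 29.5
```

>>> play_rows:
  plan: [0,0,0.025,0,1,0,0,0.045,0,1,0,0,0.057,0,1,0,0,0.063,0,1,0,0,0.063,0,1]

```text
clock: 4.6
ee_pos: [584.1, -298.9, 27.3]
eef_rot: [0.741, 0.671, -0.0, -0.001]
ft_force: [0.1, -0.0, -0.5]
opening: 25.7
grip_force: 29.7
```

>>> play_rows:
  plan: [0,0,0,0,1,0,0,0,0,0.5,0,0,0,0,0.3,0,0,0,0,0,0,0,0,0,0]

```text
clock: 5.1
ee_pos: [584.8, -299.2, 27.7]
eef_rot: [0.741, 0.671, 0.0, 0.0]
ft_force: [-0.5, 0.3, -0.4]
opening: 49.7
grip_force: 0.0
```

>>> play_rows:
  plan: [0,0,0,0,0,0,0,0,0,0,0,0,0,0,0,0,0,-0.04,0,0,0,0,-0.072,0,0]

```text
clock: 5.6
ee_pos: [584.4, -298.9, 100.4]
eef_rot: [0.741, 0.671, -0.0, -0.0]
ft_force: [-0.4, -0.4, 0.4]
opening: 84.9
grip_force: 0.0
```

Now the tin.

>>> play_rows:
  plan: [-0.079,-0.077,0,0.424,0,-0.079,-0.077,0,0.424,0,-0.079,-0.077,0,0.424,0,-0.079,-0.077,0,0.424,0,-0.079,-0.077,0,0.424,0]

```text
clock: 6.1
ee_pos: [501.3, -369.1, 99.8]
eef_rot: [0.865, 0.502, 0.0, 0.0]
ft_force: [1.2, -0.4, 0.6]
opening: 87.2
grip_force: 0.0
```

>>> play_rows:
  plan: [-0.031,-0.029,0,0,0,-0.031,-0.029,0,0,0,-0.031,-0.029,0.03,0,0,-0.031,-0.029,0.04,0,0,-0.031,-0.029,0.04,0,0]

```text
clock: 6.6
ee_pos: [459.8, -380.6, 57.8]
eef_rot: [0.865, 0.502, -0.0, -0.002]
ft_force: [0.8, -0.5, 0.0]
opening: 87.0
grip_force: 0.0
```

>>> play_rows:
  plan: [0,0,0.025,0,0,0,0,0.038,0,0,0,0,0.038,0,0,0,0,0.038,0,1,0,0,0.038,0,1]

```text
clock: 7.1
ee_pos: [460.4, -382.9, 22.7]
eef_rot: [0.866, 0.5, 0.0, 0.001]
ft_force: [0.1, -0.1, 0.4]
opening: 77.6
grip_force: 0.0
```

>>> play_rows:
  plan: [0,0,0,0,1,0,0,0,0,1,0,0,0,0,1,0,0,0,0,1,0,0,0,0,1]

```text
clock: 7.6
ee_pos: [459.8, -382.8, 22.1]
eef_rot: [0.866, 0.5, 0.0, 0.0]
ft_force: [-1.3, 0.0, 6.0]
opening: 59.4
grip_force: 30.0
```

```bash
python3 - <<'E'
from wp import chain
from rig import *
print(sense()["ee_pos"],sense()["joint_pos"])
chain([(459.5,-382.5,22,60),(459.5,-382.5,152,60),(560,-230,152,60),(610,-70,152,75),(620,80,152,90),(600,200,152,105),(586.5,301,152,105),(586.5,301,78,105),(586.5,301,28.5,105)])
E
```

```text
[ 459.83268    -382.75758417   22.10409126] [ 0.85193318  0.50174456 -0.29064175  1.73062106  0.17255605  0.93355624
 -0.03085557]
(459.5, -382.5, 152, 60) -> [ 0.    0.   -0.13 -0.  ]
(560, -230, 152, 60) -> [ 0.182  0.011 -0.    -0.   ]
(610, -70, 152, 75) -> [ 0.164 -0.037 -0.    -0.262]
(620, 80, 152, 90) -> [ 0.147 -0.029 -0.    -0.262]
(600, 200, 152, 105) -> [ 0.12  -0.02  -0.    -0.262]
(586.5, 301, 152, 105) -> [ 0.101  0.013 -0.    -0.   ]
(586.5, 301, 78, 105) -> [ 0.     0.     0.074 -0.   ]
(586.5, 301, 28.5, 105) -> [ 0.    0.    0.05 -0.  ]
```

```bash
python3 - <<'E'
from wp import chain
chain([(459.5,-382.5,112,60),(500,-230,112,60),(515,-70,112,75),(530,80,112,90),(560,200,112,105),(586.5,301,112,105),(586.5,301,28.5,105)])
E
```

```text
(500, -230, 112, 60) -> [ 0.152 -0.041 -0.    -0.   ]
(515, -70, 112, 75) -> [ 0.146 -0.067 -0.    -0.262]
(530, 80, 112, 90) -> [ 0.149 -0.024 -0.    -0.262]
(560, 200, 112, 105) -> [ 0.12   0.03  -0.    -0.262]
(586.5, 301, 112, 105) -> [ 0.091  0.052 -0.    -0.   ]
(586.5, 301, 28.5, 105) -> [ 0.     0.     0.084 -0.   ]
```

>>> play_rows:
  plan: [0,0,-0.02,0,1,0,0,-0.05,0,1,0,0,-0.08,0,1,0,0,-0.09,0,1,0,0,-0.09,0,1]

```text
clock: 8.1
ee_pos: [460.3, -383.0, 112.7]
eef_rot: [0.866, 0.5, 0.0, 0.001]
ft_force: [0.8, 0.5, -1.6]
opening: 59.8
grip_force: 30.0
```

>>> play_rows:
  plan: [0.03,-0.008,0,0,1,0.07,-0.019,0,0,1,0.11,-0.03,0,0,1,0.14,-0.038,0,0,1,0.152,-0.041,0,0,1]

```text
clock: 8.6
ee_pos: [500.2, -226.2, 109.8]
eef_rot: [0.865, 0.502, -0.0, -0.001]
ft_force: [-0.2, -0.3, -0.8]
opening: 59.5
grip_force: 30.0
```

>>> play_rows:
  plan: [0.03,-0.014,0,-0.05,1,0.07,-0.032,0,-0.12,1,0.11,-0.05,0,-0.2,1,0.14,-0.064,0,-0.25,1,0.146,-0.067,0,-0.262,1]

```text
clock: 9.1
ee_pos: [514.6, -66.4, 110.5]
eef_rot: [0.791, 0.612, 0.0, -0.001]
ft_force: [0.2, 0.3, 0.1]
opening: 59.7
grip_force: 30.0
```

>>> play_rows:
  plan: [0.03,-0.005,0,-0.05,1,0.07,-0.012,0,-0.12,1,0.11,-0.018,0,-0.2,1,0.14,-0.023,0,-0.25,1,0.149,-0.024,0,-0.262,1]

```text
clock: 9.6
ee_pos: [529.8, 82.4, 110.6]
eef_rot: [0.705, 0.709, 0.0, -0.001]
ft_force: [-0.5, 0.4, -0.5]
opening: 59.5
grip_force: 30.0
```

>>> play_rows:
  plan: [0.03,0.008,0,-0.06,1,0.06,0.015,0,-0.13,1,0.09,0.022,0,-0.2,1,0.11,0.028,0,-0.25,1,0.12,0.03,0,-0.262,1]

```text
clock: 10.1
ee_pos: [560.3, 199.9, 110.3]
eef_rot: [0.608, 0.794, -0.0, -0.001]
ft_force: [0.0, 0.2, -0.9]
opening: 59.8
grip_force: 30.0
```

>>> play_rows:
  plan: [0.03,0.017,0,0,1,0.06,0.034,0,0,1,0.08,0.046,0,0,1,0.091,0.052,0,0,1,0.091,0.052,0,0,1]

```text
clock: 10.6
ee_pos: [586.5, 301.3, 110.7]
eef_rot: [0.608, 0.794, -0.0, -0.0]
ft_force: [0.3, -0.2, -0.4]
opening: 60.0
grip_force: 30.0
```

>>> play_rows:
  plan: [0,0,0.025,0,1,0,0,0.05,0,1,0,0,0.07,0,1,0,0,0.08,0,1,0,0,0.083,0,1]

```text
clock: 11.1
ee_pos: [586.6, 298.5, 28.0]
eef_rot: [0.609, 0.793, -0.002, 0.0]
ft_force: [-4.1, -5.6, 12.3]
opening: 59.5
grip_force: 30.0
```

>>> play_rows:
  plan: [0,0,0,0,0.5,0,0,0,0,0,0,0,0,0,0,0,0,0,0,0,0,0,0,0,0]

```text
clock: 11.6
ee_pos: [586.7, 301.2, 28.8]
eef_rot: [0.608, 0.794, 0.0, 0.0]
ft_force: [-0.5, 0.2, 0.8]
opening: 82.3
grip_force: 0.0
```

>>> play_rows:
  plan: [0,0,0,0,0,0,0,0,0,0,0,0,-0.03,0,0,0,0,-0.06,0,0,0,0,-0.083,0,0]

```text
clock: 12.1
ee_pos: [586.8, 301.5, 113.3]
eef_rot: [0.608, 0.794, 0.001, 0.0]
ft_force: [-0.4, 0.1, 0.4]
opening: 86.5
grip_force: 0.0
```

```bash
python3 - <<'E'
from wp import chain
chain([(586.5,301,112,105),(429,348,112,125),(429,348,25,125),(429,348,115,125),(520,240,115,115),(592.5,122.5,115,100),(592.5,122.5,32,100)])
E
```

```text
(429, 348, 112, 125) -> [ 0.086 -0.14  -0.    -0.349]
(429, 348, 25, 125) -> [ 0.     0.     0.087 -0.   ]
(429, 348, 115, 125) -> [ 0.    0.   -0.09 -0.  ]
(520, 240, 115, 115) -> [-0.141  0.013 -0.     0.175]
(592.5, 122.5, 115, 100) -> [-0.137  0.016 -0.     0.262]
(592.5, 122.5, 32, 100) -> [ 0.     0.     0.083 -0.   ]
```

>>> play_rows:
  plan: [0.086,-0.14,0,-0.349,0,0.086,-0.14,0,-0.349,0,0.086,-0.14,0,-0.349,0,0.086,-0.14,0,-0.349,0,0.086,-0.14,0,-0.349,0]

```text
clock: 12.6
ee_pos: [427.0, 349.0, 112.0]
eef_rot: [0.46, 0.888, 0.0, 0.0]
ft_force: [-0.1, 0.2, -0.3]
opening: 87.3
grip_force: 0.0
```

>>> play_rows:
  plan: [0,0,0.03,0,0,0,0,0.06,0,0,0,0,0.08,0,0,0,0,0.087,0,0,0,0,0.087,0,0]

```text
clock: 13.1
ee_pos: [429.8, 347.1, 23.9]
eef_rot: [0.462, 0.887, -0.001, -0.0]
ft_force: [-0.0, -0.1, 0.3]
opening: 87.0
grip_force: 0.0
```

>>> play_rows:
  plan: [0,0,0,0,1,0,0,0,0,1,0,0,0,0,1,0,0,0,0,1,0,0,0,0,1]

```text
clock: 13.6
ee_pos: [429.3, 347.8, 24.8]
eef_rot: [0.461, 0.887, 0.0, 0.0]
ft_force: [-0.5, 0.8, 0.2]
opening: 54.8
grip_force: 0.0
```

>>> play_rows:
  plan: [0,0,0,0,1,0,0,0,0,1,0,0,0,0,1,0,0,0,0,1,0,0,0,0,1]

```text
clock: 14.1
ee_pos: [429.2, 347.9, 24.6]
eef_rot: [0.461, 0.887, 0.0, 0.0]
ft_force: [1.6, -0.1, 3.0]
opening: 40.3
grip_force: 30.0
```

```bash
python3 - <<'E'
from h import *
t=capture("top");s=capture("side")
cv2.imwrite("pics/t1f.png",t[:,:,::-1]);cv2.imwrite("pics/s1f.png",s[:,:,::-1])
a=cv2.resize(t[150:240,140:390],(800,288),interpolation=cv2.INTER_CUBIC)
b=cv2.resize(s[130:290,170:490],(600,300),interpolation=cv2.INTER_CUBIC)
b=cv2.copyMakeBorder(b,0,0,0,200,cv2.BORDER_CONSTANT)
cv2.imwrite("pics/c1.png",np.vstack([a,b])[:,:,::-1])
E
```

```text
(no output)
```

View pics/c1.png

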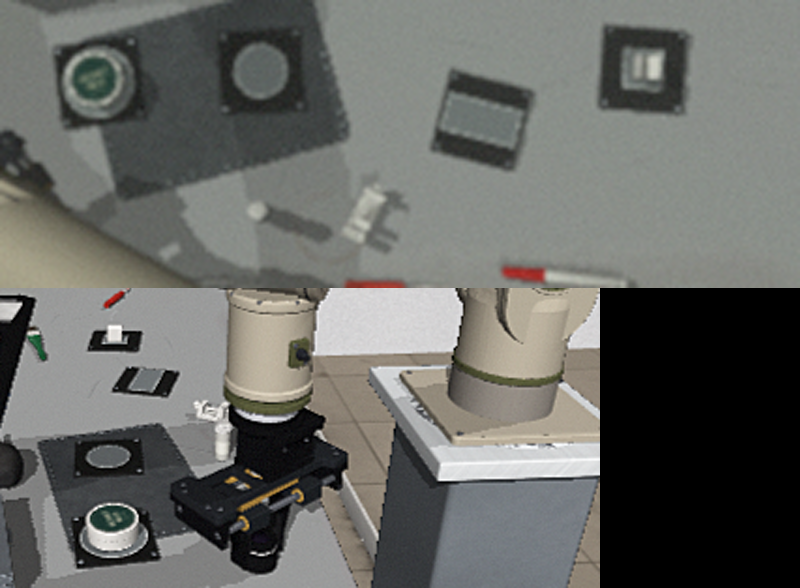

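The V block sits inside its square at crop (647,68), and the tin is inside its circle at (97,78). The loupe is gripped at 40.3 mm, and the vial is untouched. I'll carry the loupe now.

>>> play_rows:
  plan: [0,0,-0.02,0,1,0,0,-0.05,0,1,0,0,-0.08,0,1,0,0,-0.09,0,1,0,0,-0.09,0,1]

```text
clock: 14.7
ee_pos: [429.6, 348.1, 115.5]
eef_rot: [0.461, 0.887, 0.001, 0.001]
ft_force: [-0.1, 0.0, -0.3]
opening: 40.3
grip_force: 30.0
```

>>> play_rows:
  plan: [-0.03,0.003,0,0.04,1,-0.07,0.006,0,0.09,1,-0.11,0.01,0,0.14,1,-0.135,0.013,0,0.17,1,-0.141,0.013,0,0.175,1]

```text
clock: 15.2
ee_pos: [522.3, 236.5, 112.9]
eef_rot: [0.539, 0.842, -0.001, -0.0]
ft_force: [-0.3, 0.0, -0.7]
opening: 40.3
grip_force: 30.0
```

>>> play_rows:
  plan: [-0.03,0.004,0,0.06,1,-0.07,0.008,0,0.13,1,-0.11,0.013,0,0.2,1,-0.132,0.016,0,0.25,1,-0.137,0.016,0,0.262,1]

```text
clock: 15.7
ee_pos: [593.9, 120.4, 113.5]
eef_rot: [0.644, 0.765, -0.001, -0.0]
ft_force: [-0.6, 0.4, 0.1]
opening: 40.5
grip_force: 30.0
```

>>> play_rows:
  plan: [0,0,0.025,0,1,0,0,0.05,0,1,0,0,0.07,0,1,0,0,0.08,0,1,0,0,0.082,0,1]

```text
clock: 16.2
ee_pos: [591.8, 124.0, 31.3]
eef_rot: [0.642, 0.767, -0.001, -0.001]
ft_force: [-1.0, -0.1, 0.5]
opening: 40.3
grip_force: 30.0
```

>>> play_rows:
  plan: [0,0,0,0,1,0,0,0,0,0.5,0,0,0,0,0.3,0,0,0,0,0,0,0,0,0,0]

```text
clock: 16.7
ee_pos: [593.4, 122.4, 33.0]
eef_rot: [0.643, 0.766, 0.0, 0.0]
ft_force: [-0.7, 0.9, -0.4]
opening: 60.0
grip_force: 0.0
```

>>> play_rows:
  plan: [0,0,0,0,0,0,0,0,0,0,0,0,-0.03,0,0,0,0,-0.06,0,0,0,0,-0.082,0,0]

```text
clock: 17.2
ee_pos: [593.6, 122.8, 116.4]
eef_rot: [0.643, 0.766, 0.001, 0.0]
ft_force: [0.2, 0.3, 0.7]
opening: 86.5
grip_force: 0.0
```

```bash
python3 - <<'E'
from wp import chain
import numpy as np
th=np.radians(153); d=np.array([np.cos(th),np.sin(th)])
o=np.array([436.5,12]); g=o+12*d; print(g)
# place: vice +y along 73.6 (rotate -79.4); psi 153->73.6
e=np.radians(73.6); p=np.array([532.5,-121.5])+12*np.array([np.cos(e),np.sin(e)]); print(p)
g=tuple(g.round(1));p=tuple(p.round(1))
chain([(592.5,122.5,115,100),(530,60,115,125),g+(115,153),g+(21,153),g+(115,153),(480,-30,115,125),(*p,115,99),(*p,115,73.6),(*p,28,73.6)])
E
```

```text
[425.80792171  17.447886  ]
[ 535.88809748 -109.98823231]
(530, 60, 115, 125) -> [-0.051 -0.072 -0.    -0.436]
(np.float64(425.8), np.float64(17.4), 115, 153) -> [ 0.025 -0.11  -0.    -0.489]
(np.float64(425.8), np.float64(17.4), 21, 153) -> [ 0.     0.     0.094 -0.   ]
(np.float64(425.8), np.float64(17.4), 115, 153) -> [ 0.     0.    -0.094 -0.   ]
(480, -30, 115, 125) -> [-0.07  -0.018 -0.     0.489]
(np.float64(535.9), np.float64(-110.0), 115, 99) -> [-0.098 -0.    -0.     0.454]
(np.float64(535.9), np.float64(-110.0), 115, 73.6) -> [ 0.     0.    -0.     0.443]
(np.float64(535.9), np.float64(-110.0), 28, 73.6) -> [ 0.     0.     0.087 -0.   ]
```

>>> play_rows:
  plan: [-0.051,-0.072,0,-0.436,0,-0.051,-0.072,0,-0.436,0,-0.051,-0.072,0,-0.436,0,-0.051,-0.072,0,-0.436,0,-0.051,-0.072,0,-0.436,0]

```text
clock: 17.7
ee_pos: [531.6, 60.2, 114.8]
eef_rot: [0.463, 0.886, 0.0, 0.0]
ft_force: [-0.1, 0.3, 0.2]
opening: 86.9
grip_force: 0.0
```

>>> play_rows:
  plan: [0.025,-0.11,0,-0.489,0,0.025,-0.11,0,-0.489,0,0.025,-0.11,0,-0.489,0,0.025,-0.11,0,-0.489,0,0.025,-0.11,0,-0.489,0]

```text
clock: 18.2
ee_pos: [427.1, 17.5, 114.9]
eef_rot: [0.234, 0.972, -0.0, 0.001]
ft_force: [-0.3, 0.6, 0.1]
opening: 86.9
grip_force: 0.0
```

>>> play_rows:
  plan: [0,0,0.03,0,0,0,0,0.06,0,0,0,0,0.08,0,0,0,0,0.093,0,0,0,0,0.093,0,0]

```text
clock: 18.7
ee_pos: [426.2, 18.3, 20.1]
eef_rot: [0.234, 0.972, 0.001, -0.002]
ft_force: [-0.5, 0.9, 1.0]
opening: 86.7
grip_force: 0.0
```

>>> play_rows:
  plan: [0,0,0,0,1,0,0,0,0,1,0,0,0,0,1,0,0,0,0,1,0,0,0,0,1]

```text
clock: 19.2
ee_pos: [427.0, 17.0, 21.9]
eef_rot: [0.233, 0.972, -0.0, 0.0]
ft_force: [0.1, 0.0, -0.1]
opening: 54.9
grip_force: 0.0
```

>>> play_rows:
  plan: [0,0,0,0,1,0,0,0,0,1,0,0,0,0,1,0,0,0,0,1,0,0,0,0,1]

```text
clock: 19.7
ee_pos: [426.7, 17.1, 21.5]
eef_rot: [0.233, 0.972, -0.0, 0.0]
ft_force: [-0.9, -0.6, 1.0]
opening: 23.1
grip_force: 29.8
```

>>> play_rows:
  plan: [0,0,-0.02,0,1,0,0,-0.05,0,1,0,0,-0.08,0,1,0,0,-0.093,0,1,0,0,-0.093,0,1]

```text
clock: 20.2
ee_pos: [427.7, 16.8, 115.6]
eef_rot: [0.233, 0.972, -0.0, 0.002]
ft_force: [0.8, -0.6, -2.2]
opening: 23.1
grip_force: 29.8
```

>>> play_rows:
  plan: [-0.014,-0.004,0,0.09,1,-0.03,-0.008,0,0.2,1,-0.045,-0.012,0,0.31,1,-0.06,-0.016,0,0.42,1,-0.07,-0.018,0,0.489,1]

```text
clock: 20.7
ee_pos: [480.7, -31.6, 112.5]
eef_rot: [0.464, 0.886, -0.0, -0.001]
ft_force: [0.0, 0.4, -0.7]
opening: 23.1
grip_force: 29.8
```

>>> play_rows:
  plan: [-0.02,0,0,0.09,1,-0.045,0,0,0.2,1,-0.07,0,0,0.31,1,-0.09,0,0,0.41,1,-0.098,0,0,0.454,1]

```text
clock: 21.2
ee_pos: [537.0, -112.8, 112.0]
eef_rot: [0.652, 0.758, -0.001, -0.001]
ft_force: [-0.4, 0.6, -1.3]
opening: 23.5
grip_force: 29.8
```

>>> play_rows:
  plan: [0,0,0,0.1,1,0,0,0,0.22,1,0,0,0,0.34,1,0,0,0,0.443,1,0,0,0,0.443,1]

```text
clock: 21.7
ee_pos: [536.3, -110.8, 112.4]
eef_rot: [0.801, 0.598, -0.001, -0.001]
ft_force: [-0.4, -0.1, -1.6]
opening: 23.4
grip_force: 29.8
```

```bash
python3 - <<'E'
from h import *
t=capture("top");s=capture("side");S=sense();print(S["ee_pos"],S["eef_rot"])
a=cv2.resize(t[160:230,250:320],(400,400),interpolation=cv2.INTER_CUBIC)
b=cv2.resize(s[110:210,200:300],(400,400),interpolation=cv2.INTER_CUBIC)
cv2.imwrite("pics/c2.png",np.hstack([a,b])[:,:,::-1])
E
```

```text
[ 536.56522762 -110.7592011   113.07649055] [ 7.99654423e-01  6.00459691e-01 -7.16511408e-04 -6.71517324e-04]
```

View pics/c2.png

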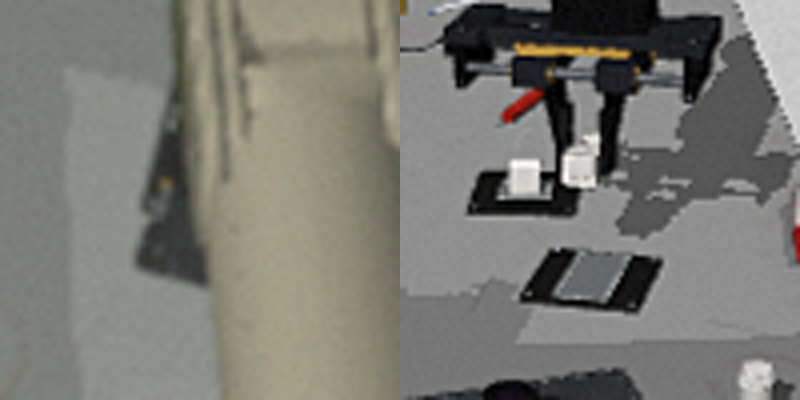

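The vice is held level between the fingers at crop (580,165), above its pad at (590,275). I'll lower it and release.

>>> play_rows:
  plan: [0,0,0.025,0,1,0,0,0.05,0,1,0,0,0.07,0,1,0,0,0.08,0,1,0,0,0.085,0,1]

```text
clock: 22.3
ee_pos: [536.6, -110.8, 28.4]
eef_rot: [0.8, 0.6, -0.0, -0.001]
ft_force: [-0.2, -0.8, -1.3]
opening: 23.3
grip_force: 29.8
```

>>> play_rows:
  plan: [0,0,0,0,1,0,0,0,0,0.7,0,0,0,0,0.5,0,0,0,0,0,0,0,0,0,0]

```text
clock: 22.8
ee_pos: [537.5, -111.1, 30.1]
eef_rot: [0.801, 0.599, 0.0, 0.0]
ft_force: [-0.6, 0.1, -0.3]
opening: 42.5
grip_force: 0.0
```

>>> play_rows:
  plan: [0,0,0,0,0,0,0,0,0,0,0,0,-0.03,0,0,0,0,-0.07,0,0,0,0,-0.11,0,0]

```text
clock: 23.3
ee_pos: [536.7, -110.7, 140.6]
eef_rot: [0.801, 0.599, -0.0, -0.0]
ft_force: [1.3, 0.0, -0.3]
opening: 81.5
grip_force: 0.0
```

```bash
python3 - <<'E'
from wp import chain
chain([(536.5,-110.5,140,73.8),(440,-230,180,50),(380,-370,200,40),(300,-480,220,30)])
E
```

```text
(440, -230, 180, 50) -> [-0.142 -0.059 -0.04   0.415]
(380, -370, 200, 40) -> [-0.146  0.044 -0.02   0.175]
(300, -480, 220, 30) -> [-0.132  0.033 -0.02   0.175]
```

>>> play_rows:
  plan: [-0.142,-0.059,-0.04,0.415,0,-0.142,-0.059,-0.04,0.415,0,-0.142,-0.059,-0.04,0.415,0,-0.142,-0.059,-0.04,0.415,0,-0.142,-0.059,-0.04,0.415,0]

```text
clock: 23.8
ee_pos: [439.8, -232.1, 180.1]
eef_rot: [0.907, 0.42, 0.0, 0.001]
ft_force: [1.4, 0.3, -0.1]
opening: 86.9
grip_force: 0.0
```

>>> play_rows:
  plan: [-0.146,0.044,-0.02,0.175,0,-0.146,0.044,-0.02,0.175,0,-0.146,0.044,-0.02,0.175,0,-0.146,0.044,-0.02,0.175,0,-0.146,0.044,-0.02,0.175,0]

```text
clock: 24.3
ee_pos: [380.7, -370.1, 198.9]
eef_rot: [0.94, 0.341, 0.0, -0.001]
ft_force: [0.7, 0.0, 0.4]
opening: 87.0
grip_force: 0.0
```

>>> play_rows:
  plan: [-0.132,0.033,-0.02,0.175,0,-0.132,0.033,-0.02,0.175,0,-0.132,0.033,-0.02,0.175,0,-0.132,0.033,-0.02,0.175,0,-0.132,0.033,-0.02,0.175,0]

```text
clock: 24.8
ee_pos: [301.7, -478.7, 218.9]
eef_rot: [0.966, 0.258, 0.0, -0.001]
ft_force: [0.7, -0.0, 0.3]
opening: 86.9
grip_force: 0.0
```

```bash
python3 - <<'E'
from h import *
from meas import load,blobs,rep
t=capture("top");s=capture("side")
cv2.imwrite("pics/top9.png",t[:,:,::-1]);cv2.imwrite("pics/side9.png",s[:,:,::-1])
def z(i,x,y,w,h):return cv2.resize(i[y:y+h,x:x+w],(200,250),interpolation=cv2.INTER_CUBIC)
a=[z(t,154,158,32,40),z(t,205,152,32,40),z(t,275,167,32,40),z(t,325,151,32,40)]
b=[z(s,202,240,52,52),z(s,205,195,44,44),z(s,225,155,44,44),z(s,210,135,44,44)]
cv2.imwrite("pics/c3.png",np.vstack([np.hstack(a),np.hstack(b)])[:,:,::-1])
I=load("top","pics/top9.png");g=cv2.cvtColor(I,cv2.COLOR_BGR2GRAY);S=I[:,:,1].astype(int)-I[:,:,2]
rep("top","tin",blobs((S>15).astype(np.uint8),(158,160,186,190),20)[0],31)
rep("top","vial",blobs((g>175).astype(np.uint8),(214,208,228,224),5)[0],54)
rep("top","loupe",blobs((g<50).astype(np.uint8),(213,161,230,182),5)[0],42)
rep("top","vice",blobs((g>150).astype(np.uint8),(278,172,306,200),5)[0],26)
E
```

```text
top tin px [169.  174.1] cen@z [589.5 300.6] rect [589.5 300.5  46.   45.5  34.3]
top vial px [219.8 215.4] cen@z [440.5 126.2] rect [441.  126.1  15.   14.3  43.6]
top loupe px [220.  171.8] cen@z [591.  123.2] rect [590.7 123.1  39.6  33.2  34.6]
top vice px [296.1 187.7] cen@z [ 530.2 -138.1] rect [ 531.1 -139.2   22.2   25.2   65.8]
```

View pics/c3.png

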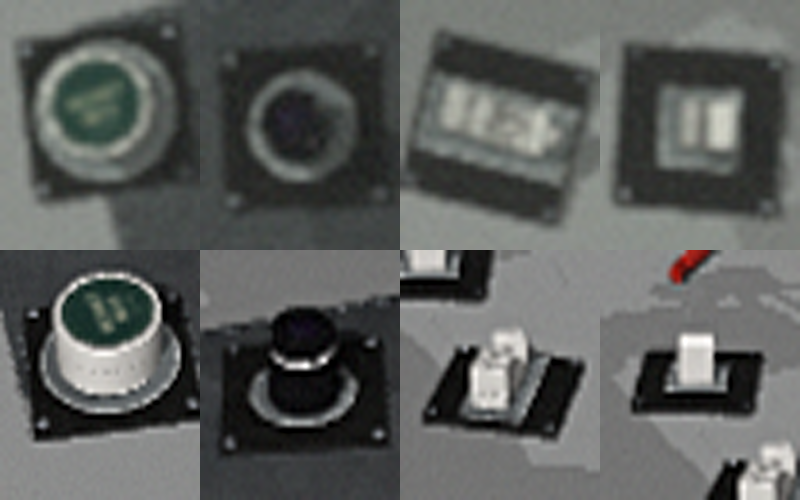

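Everything stands inside its outline:
- **Tin:** (589.5,300.6), against a pad centre of (588.7,300.7).
- **Loupe:** within its ring.
- **Vice:** within about 5 mm and 5° of its outline.
- **V block:** centred once parallax is allowed for.
- **Vial:** unmoved.

I'm handing the job in.

```bash
python3 -c "
from rig import *
print(hand_in())"
```

```text
the job is handed in; nothing more can be done
None
```

I put the V block, loupe, vice and wax tin on their own pads, upright and released inside the white lines, left the vial where it was, and handed in at about 25 s; no verdict came back.

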